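# Set out the whetstones for knife sharpening

### The arm

A 6-joint arm with a two-finger parallel gripper is mounted at the origin on a cart in front of the work surface, level with it; the furniture and walls round the work are solid. World frame = base frame: x ahead of the robot, y to its left, z up, the work surface at z = 0. Lengths are in m, angles in rad, forces in N, time in s.
With the tool pointing down it reaches from about 0.3 to 0.85 m from the base axis. Payload 5.4 kg.
Tool frame: the origin (TCP) lies at the very end of the fingers, on their centre line; the grasp point (between the pads) lies 19 mm behind it; z points along the fingers, y is the line along which they close (so a half turn about z gives the same grasp; the last joint's range is limited). The gripper opens to 85 mm and grips with 20 to 120 N. Pads are 22 mm wide; open, the fingers measure 114 mm over their backs; the gripper's body (76 mm by 85 mm) begins 54 mm behind the grasp point. The pads swing forward as they close: fully open they stand 13 mm farther back than shut.
Start: joints at [-1.48, 0.158, 1.597, -0, 1.386, -0.21], TCP at [0.17, -0.549, 0.195] pointing down, gripper open.
Joint ranges: [-2.91, 2.91], [-0.94, 2.29], [0.18, 2.7], [-1.29, 4.43], [0.17, 2.64], [-3, 3]. Speed limits (rad/s): [2.57, 2.57, 3.14, 3.14, 3.14, 3.14].

### API

Orientations are given as [roll, pitch, yaw] about the fixed x, y, z axes, in that order (R = Rz(yaw) Ry(pitch) Rx(roll)).
In Python, from bench import observe, viewer, r gives the robot as it stands.
- The arm moves only by the tool jog_arm, never from a script. Its argument "deltas" is a list of rows, each a list of 3 entries, a list of its own where there are three numbers: the opening, from 0 (shut) to 1 (fully open), then the shift along the tool's x, y, z in m, then the turn, a rotation vector about the tool's x, y, z in degrees. In form: [[hand, [tx, ty, tz], [rx, ry, rz]], ...]. A call has 1 to 10 rows; each row shifts and turns the commanded pose from where the row before left it, along the tool's axes as they then stand; what a row does not reach is not made up. A row lasts 1/12 s, in which the tool goes at most 41.7 mm and 7.16 degrees, less where a joint would pass 70% of its speed; a pose out of reach is approached as far as the arm can. A call with a gripper value outside its range is refused whole. The fingers move at their own pace and stop on an object; "squeeze" is the grip in N (left out, the last holds). Time passes only in rows, so rows that do not move let the fingers close. It gives the time, the measured TCP pose, the force, the opening and the grip force at its end, in the units of the state.
- observe(): the state, without advancing time (a new reading comes with each control period).
- viewer.snapshot(name): name is "side" or "top" or "wrist"; returns the picture (420x560x3 uint8, blue, green, red); there is no depth.
- viewer.camera_model(name): a dict with "fx", "fy", "cx", "cy" (pixels), "R" (3x3) and "t" (3): a world point X has camera coordinates R X + t. Camera axes: x right, y down, z forward; pixel columns grow to the right and rows downward; lengths in m; the calibration is good to about 2 mm. A picture is of the moment at which its call begins: read the wrist's pose just before it. camera_model takes no time and is no camera call; for the wrist camera it gives the pose at the moment of the call.
- r.finish_job(): hands the job in; it is judged then, once.
The state is a dict: "time_s": time; "joint_positions": joint angles; "joint_velocities": joint speeds; "joint_efforts": joint torques, N m; "eef_pos": TCP position; "tool_rot": TCP orientation; "wrist_force": force on the tool from outside, world axes, zero at the start; "torque": the same for the moment, N m; "finger_gap": opening from 0.0 (shut) to 1.0 (fully open); "finger_force": force on a finger pad.
Only numpy, scipy, OpenCV 4.12 (cv2) and the standard library are available. Lean on these libraries where they do the work, as an engineer would, in place of code of your own. Each camera call takes 0.05 s, during which the arm holds its last target. There are 200 camera calls.

### The job

Set up for sharpening: take the stack of whetstones apart and put each stone flat in its own place - the small brown slurry stone in the middle of the green saucer, the grooved charcoal flattening stone inside the lip of the grey drip tray, the cream finishing stone along the wooden holder between its end stops, and the big green-grey coarse stone across the two steel cross-pieces of the blue water tray, between their rubber stops. Centre each stone well and keep it the way up it is; stones chip, so set them down gently and never drop them. Leave the kitchen timer and the spice tin where they stand.

Things in the scene. Friction and masses are not known exactly. Their poses are not given: they have to be found in the camera images.
- coarse_stone: coarse whetstone, green-grey block 160 x 56 x 24 mm (x long, y wide, z up), about 0.47 kg; lies on the worktop as the bottom of the stack. Origin: centre of its underside. (Mind the room: a black dish rack stands over the sink, y > 0, x > 0.65 m, its shelves 0.4 m and more above the worktop; swing the arm past in front of it.)
- finishing_stone: finishing whetstone, cream block 140 x 46 x 20 mm (x long, y wide, z up), about 0.28 kg; lies on the coarse stone. Origin: centre of its underside.
- flattening_stone: flattening stone, charcoal block with light slanting grooves on top, 88 x 38 x 18 mm (x long, y wide, z up), about 0.14 kg; lies on the finishing stone. Origin: centre of its underside.
- slurry_stone: slurry stone, small red-brown block 46 x 26 x 24 mm (x long, y wide, z up), about 0.06 kg; top of the stack, lies on the flattening stone. Origin: centre of its underside.
- water_tray: blue open water tray (empty), 200 (x) x 96 (y) mm, fixed. Two steel cross-pieces, each 36 (x) x 104 (y) mm, lie across its ends, tops 52 mm above the origin, 116 mm gap between. Black rubber stops at their outer ends, 10 mm high, 60 mm wide, 176 mm apart (clear): the coarse stone, lying along x, has 8 mm to spare at each end. Origin: centre of its underside.
- stone_holder: brown wooden stone holder, a board 176 (x) x 66 (y) mm, top 12 mm above the origin, fixed. A black rubber stop 10 mm high, 50 mm wide (y), stands at each end; the stops are 156 mm apart (clear), so the finishing stone, lying along x, has 8 mm to spare at each end. Origin: centre of its underside.
- drip_tray: light grey silicone drip tray with ribbed floor, 112 (x) x 62 (y) mm outside, fixed; its lip is 4 mm thick and 9 mm high, the ribs are 7 mm high (all above the origin), inside it measures 104 x 54 mm; the flattening stone lies along x. Origin: centre of its underside.
- saucer: small round teal-green glazed saucer, 80 mm across, fixed; rim 9 mm above the origin, flat floor 3 mm above the origin and about 58 mm across. The slurry stone may lie in it at any yaw. Origin: centre of its underside.
- timer: round dark grey kitchen timer, 60 mm across, 25 mm high, loose; bystander, to be left alone. Origin: centre of its underside.
- spice_tin: round cream-white flat spice tin, 62 mm across, 25 mm high, loose; bystander, to be left alone. Origin: centre of its underside.

How it is judged:
By the outcome, as a careful person would: the job done as asked, in the order asked, and still so for the second after the job is handed in, with the robot touching nothing.
It also fails if it takes over 112 s, if anything falls off the work surface, if the arm or the gripper's body presses on something with over 40 N, if the wrist force passes 120 N, or if a joint passes its speed limit or range.

## Working session

There is one attempt and no reset: what is moved stays moved. The work goes in short steps, Python scripts to look and compute and a tool call to move; the robot and the scene stay as the last step left them, time stands still between calls to the robot, and variables do not carry over. Pictures are saved under pics/ and viewed, at most 14 in all, crops included, and the job is handed in when it is done.

Besides the shell and the picture viewer there is one more tool, called after "Request:" as name(argument=value, ...) on one line, values as JSON. jog_arm: Moves the arm, as the interface text tells. Its arguments: {"type":"object","properties":{"deltas":{"type":"array"},"squeeze":{"type":"number"}},"required":["deltas"]}

```bash
ls; mkdir -p pics
cat > snap.py <<'E'
import sys,cv2
from bench import observe,viewer,r
import numpy as np
E
python3 - <<'E'
from snap import *
s=observe();print(s)
for n in("top","side"):
    m=viewer.camera_model(n);print(n,m)
    cv2.imwrite(f"pics/{n}0.png",viewer.snapshot(n))
E
```

```text
pics
{'time_s': 0.0, 'joint_positions': array([-1.48006917e+00,  1.59074567e-01,  1.59826638e+00,  3.23964322e-05,
        1.38619983e+00, -2.10103722e-01]), 'joint_velocities': array([-7.83894258e-04,  1.61738642e-04,  1.92600978e-05,  1.31295575e-03,
       -4.22044805e-04,  1.72367643e-03]), 'joint_efforts': array([ 9.22752042e-04, -3.95991540e+01, -3.31430161e+01, -1.82436379e-04,
        8.33635102e-03,  6.34158699e-07]), 'eef_pos': array([ 0.17030559, -0.54848517,  0.19378554]), 'tool_rot': array([-3.13969401e+00, -4.37438261e-04,  3.00824482e-01]), 'wrist_force': array([ 0.44911067, -0.03773003, -0.23643832]), 'torque': array([-0.0413942 , -0.01227882,  0.00064983]), 'finger_force': 0.0, 'finger_gap': 0.9993638869077487}
top {'fx': 453.7805332994544, 'fy': 453.7805332994544, 'cx': 273.54186696185735, 'cy': 207.99134214557674, 'R': array([[-0.02081374, -0.9997162 , -0.01158927],
       [-0.98762924,  0.02236131, -0.15520455],
       [ 0.15541966,  0.00821552, -0.98781437]]), 't': array([0.04253311, 0.47519604, 0.93935172])}
side {'fx': 526.6328923936383, 'fy': 526.6328923936383, 'cx': 285.1547954697757, 'cy': 215.601716732681, 'R': array([[-0.99944608,  0.02843237,  0.01729572],
       [-0.00320889,  0.43495383, -0.90044704],
       [-0.03312469, -0.90000376, -0.43462166]]), 't': array([0.46588112, 0.05864174, 1.25323168])}
```

View pics/top0.png

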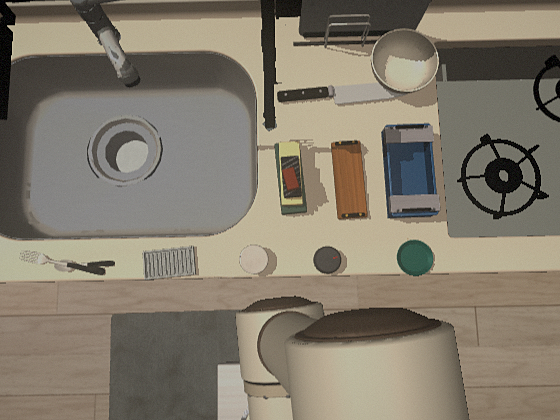

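View pics/side0.png

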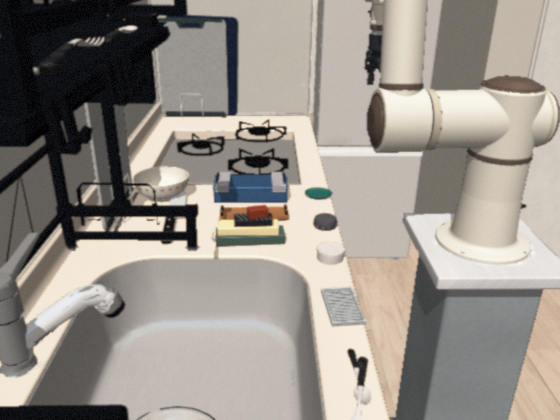

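The top view shows the stack at (291,177), the holder at (349,179), the water tray at (411,170), the saucer at (416,257) and the drip tray at (170,263). The timer is at (327,260) and the tin at (255,260). The side view agrees with this layout. Next I'll enlarge the working region.

```bash
cat >> snap.py <<'E'
def ray(cam,uv,z):
    "pixels -> world points at height z"
    m=cam if isinstance(cam,dict) else viewer.camera_model(cam)
    R,t=np.array(m["R"]),np.array(m["t"]); c=-R.T@t; o=[]
    for u,v in np.atleast_2d(uv):
        d=R.T@np.array([(u-m["cx"])/m["fx"],(v-m["cy"])/m["fy"],1]); o.append(c+d*(z-c[2])/d[2])
    return np.array(o)
E
python3 - <<'E'
from snap import *
im=cv2.imread("pics/top0.png")
cv2.imwrite("pics/crop1.png",cv2.resize(im[115:285,230:450],None,fx=3.5,fy=3.5,interpolation=cv2.INTER_CUBIC))
for n,p,z in[("stack",(291,177),.08),("holder",(349,179),.012),("tray",(411,170),.052),("saucer",(416,257),.009),("drip",(170,263),.009),("timer",(327,260),.025),("tin",(255,260),.025)]:
    print(n,ray("top",p,z)[0].round(3))
E
```

```text
stack [ 0.534 -0.006  0.08 ]
holder [ 0.542 -0.137  0.012]
tray [ 0.549 -0.264  0.052]
saucer [ 0.366 -0.275  0.009]
drip [0.364 0.261 0.009]
timer [ 0.363 -0.08   0.025]
tin [0.366 0.074 0.025]
```

View pics/crop1.png

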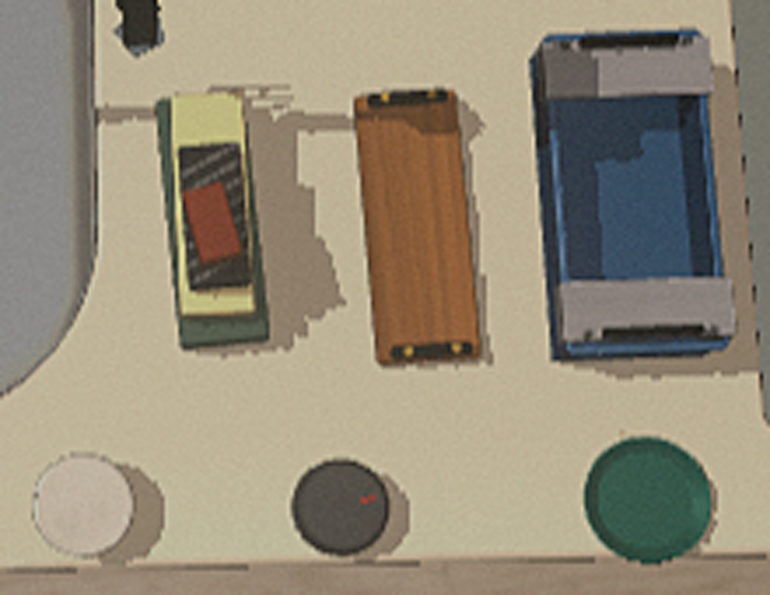

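The crop shows each stone yawed slightly differently, and the holder and trays tilted about 4–5°. I'll take the corners from it.

Run:
```python
from snap import *
D={"slurry":(.086,[(181,190),(225,181),(243,256),(200,264)]),
"flat":(.062,[(179,147),(242,143),(249,288),(191,288)]),
"finish":(.044,[(171,95),(243,93),(255,312),(181,317)]),
"coarse":(.024,[(157,100),(183,347),(269,341)]),
"holder":(.012,[(355,95),(456,91),(480,358),(378,365)]),
"traypieces_inner":(.052,[(545,97),(712,93),(731,279),(558,282)]),
"tray_outer":(.052,[(543,40),(710,35),(735,338),(561,342)]),
"saucer":(.009,[(648,500)])}
for n,(z,c) in D.items():
    p=ray("top",[(230+u/3.5,115+v/3.5) for u,v in c],z)[:,:2]
    if len(p)==4:
        L=(p[0]+p[1]-p[2]-p[3])/2; W=(p[1]+p[2]-p[0]-p[3])/2
        print(n,"c",p.mean(0).round(4),"L,W",np.linalg.norm(L).round(4),np.linalg.norm(W).round(4),"yaw L,W",np.degrees(np.arctan2(L[1],L[0])).round(1),np.degrees(np.arctan2(W[0],-W[1])).round(1))
    else: print(n,p.round(4).tolist())
im=cv2.imread("pics/top0.png")
g=cv2.resize(im[235:290,135:210],None,fx=8,fy=8,interpolation=cv2.INTER_CUBIC)
cv2.imwrite("pics/crop2.png",g)
hsv=cv2.cvtColor(im,cv2.COLOR_BGR2HSV)
m=cv2.inRange(hsv,(70,100,30),(95,255,255)); m[:, :380]=0;m[:230]=0
n,l,st,ce=cv2.connectedComponentsWithStats(m);i=1+st[1:,4].argmax();print(st[i],ce[i],ray("top",ce[i],.007))
```

```text
slurry c [ 0.5289 -0.0048] L,W 0.0462 0.0262 yaw L,W 12.1 10.0
flat c [ 0.5384 -0.0074] L,W 0.0888 0.0367 yaw L,W 2.2 0.6
finish c [ 0.5507 -0.0065] L,W 0.1397 0.0451 yaw L,W 1.3 1.4
coarse [[0.6236, 0.0263], [0.4641, 0.0136], [0.4667, -0.04]]
holder c [ 0.5406 -0.1373] L,W 0.1749 0.0646 yaw L,W 2.2 1.8
traypieces_inner c [ 0.5528 -0.2658] L,W 0.1166 0.1037 yaw L,W 0.9 -0.1
tray_outer c [ 0.5531 -0.2662] L,W 0.19 0.1041 yaw L,W 0.1 0.2
saucer [[0.364, -0.2725]]
[403 240  30  36 413] [420.0968523 259.       ] [[ 0.36137166 -0.2836804   0.007     ]]
```

View pics/crop2.png

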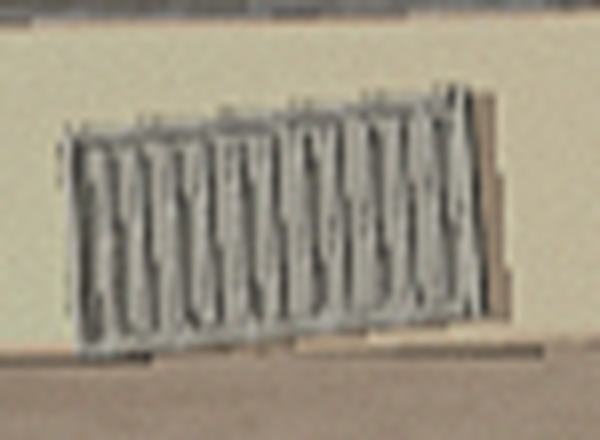

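Sizes check out to within about 2 mm. In the crop the drip tray's corners are at (70,132), (465,92), (487,318) and (80,352). I'll move towards the stack now.

Request:
jog_arm(deltas=[[1,[0,0,-0.02],[0,0,6]],[1,[0.027,-0.0273,-0.002],[0,0,0]],[1,[0.027,-0.0273,-0.002],[0,0,0]],[1,[0.027,-0.0273,-0.002],[0,0,0]],[1,[0.027,-0.0273,-0.002],[0,0,0]],[1,[0.027,-0.0273,-0.002],[0,0,0]],[1,[0.027,-0.0273,-0.002],[0,0,0]],[1,[0.027,-0.0273,-0.002],[0,0,0]],[1,[0.027,-0.0273,-0.002],[0,0,0]],[1,[0.027,-0.0273,-0.002],[0,0,0]]])

```text
time_s: 0.93
eef_pos: [0.3613, -0.2589, 0.2326]
tool_rot: [-3.141, 0.0, 0.196]
wrist_force: [1.3, -1.0, -0.3]
finger_gap: 1.001
finger_force: 0.0
```

Request:
jog_arm(deltas=[[1,[0.027,-0.0273,0],[0,0,0]],[1,[0.027,-0.0273,0],[0,0,0]],[1,[0.027,-0.0273,0],[0,0,0]],[1,[0.027,-0.0273,0],[0,0,0]],[1,[0.027,-0.0273,0],[0,0,0]],[1,[0.027,-0.0273,0],[0,0,0]],[1,[0.02,-0.02,0],[0,0,0]],[1,[0,0,0],[0,0,0]],[1,[0,0,0],[0,0,0]]])

```text
time_s: 1.68
eef_pos: [0.5035, -0.0438, 0.2322]
tool_rot: [-3.141, 0.001, 0.199]
wrist_force: [-0.1, -0.1, -0.2]
finger_gap: 1.002
finger_force: 0.0
```

```bash
cat >> snap.py <<'E'
def go(x,y,z,yaw):
    "remaining: first turn rz (deg), then tool shift (mm) in target axes"
    s=observe(); p=s["eef_pos"]; a=np.radians(yaw); d=np.array([x,y,z])-p
    rz=-(yaw-np.degrees(s["tool_rot"][2])); rz=(rz+180)%360-180
    t=np.array([np.cos(a)*d[0]+np.sin(a)*d[1],np.sin(a)*d[0]-np.cos(a)*d[1],-d[2]])*1000
    print("t=%.1f pos %s rpy %s | rz %.1f, shift mm %s |F| %s gap %.2f"%(s["time_s"],p.round(4),np.degrees(s["tool_rot"]).round(1),rz,t.round(1),s["wrist_force"].round(1),s["finger_gap"]))
E
python3 - <<'E'
from snap import *
p=ray("top",[(135+u/8,235+v/8) for u,v in [(70,132),(465,92),(487,318),(80,352)]],.009)[:,:2]
L=(p[0]+p[3]-p[1]-p[2])/2; W=(p[1]+p[0]-p[2]-p[3])/2
print("drip",p.mean(0).round(4),np.linalg.norm(L),np.linalg.norm(W),np.degrees(np.arctan2(L[1],L[0])),np.degrees(np.arctan2(-W[0],W[1])),np.degrees(np.arctan2(W[1],W[0])))
go(.529,-.005,.08,11)
m=viewer.camera_model("wrist");print(m)
cv2.imwrite("pics/w1.png",viewer.snapshot("wrist"))
E
```

```text
drip [0.3645 0.2619] 0.10966102700428873 0.06072067144895336 94.02863931022996 -85.02911760434839 4.970882395651615
t=1.7 pos [ 0.5035 -0.0438  0.2322] rpy [-1.80e+02  1.00e-01  1.14e+01] | rz 0.4, shift mm [ 32.4 -33.3 152.2] |F| [-0.1 -0.1 -0.2] gap 1.00
{'fx': 334.7266818627554, 'fy': 334.7266818627554, 'cx': 284.35075376132346, 'cy': 212.38596195585436, 'R': array([[ 1.97187348e-01, -9.80365420e-01, -8.90879995e-04],
       [-9.32861917e-01, -1.87911942e-01,  3.07339790e-01],
       [-3.01472709e-01, -5.97724500e-02, -9.51599422e-01]]), 't': array([-0.14214663,  0.40993632,  0.56455068])}
```

View pics/w1.png

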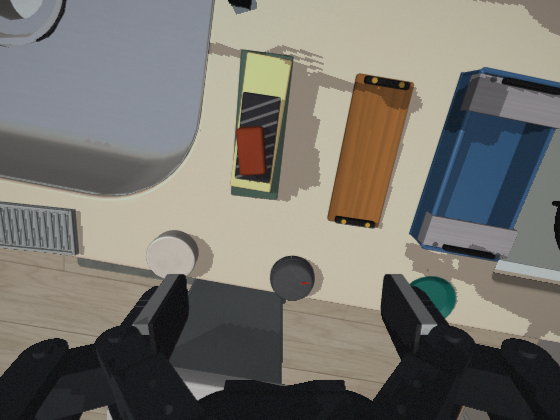

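The wrist view shows the slurry stone with corners (237,128), (263,127), (266,175) and (240,177). The holder's corners are (357,73), (413,82), (380,228) and (328,222). The tray is at about (490,165). I'll cross-check these against the top view.

Run:
```python
from snap import *
D={"slurry":(.086,[(237,128),(263,127),(266,175),(240,177)]),
"holder":(.012,[(357,73),(413,82),(380,228),(328,222)]),
"drip_right":(.009,[(75,207),(77,255)]),
"tray lower piece":(.052,[(427,212),(516,231),(508,259),(415,238)])}
for n,(z,c) in D.items():
    p=ray("wrist",c,z)[:,:2]; print(n,p.mean(0).round(4))
    if len(p)==4:
        L=(p[0]+p[1]-p[2]-p[3])/2; W=(p[1]+p[2]-p[0]-p[3])/2
        print("  L,W",np.linalg.norm(L).round(4),np.linalg.norm(W).round(4),np.degrees(np.arctan2(L[1],L[0])).round(1),np.degrees(np.arctan2(W[0],-W[1])).round(1))
    else: print(p)
```

```text
slurry [ 0.5309 -0.007 ]
  L,W 0.0465 0.0252 13.1 14.6
holder [ 0.5422 -0.1391]
  L,W 0.1755 0.0653 3.7 3.6
drip_right [0.375  0.2031]
[[0.40839311 0.2045762 ]
 [0.3415901  0.20153833]]
tray lower piece [ 0.4805 -0.2639]
  L,W 0.034 0.1118 1.4 -1.5
```

Request:
jog_arm(deltas=[[0.75,[0.017,-0.0156,0.02],[0,0,-1]],[0.75,[0.017,-0.0156,0.02],[0,0,0]],[0.75,[0,0,0.03],[0,0,0]],[0.75,[0,0,0.03],[0,0,0]],[0.75,[0,0,0.025],[0,0,0]],[0.75,[0,0,0.015],[0,0,0]],[0.75,[0,0,0],[0,0,0]],[0.75,[0,0,0],[0,0,0]]])

```text
time_s: 2.4
eef_pos: [0.5295, -0.0086, 0.0924]
tool_rot: [-3.141, 0.002, 0.212]
wrist_force: [0.1, -0.3, 0.7]
finger_gap: 0.747
finger_force: 0.0
```

Run:
```python
from snap import *
go(.530,-.006,.070,12.5)
cv2.imwrite("pics/w2.png",viewer.snapshot("wrist"))
```

```text
t=2.4 pos [ 0.5295 -0.0086  0.0924] rpy [-1.80e+02  1.00e-01  1.21e+01] | rz -0.4, shift mm [ 1.  -2.4 22.4] |F| [ 0.1 -0.3  0.7] gap 0.75
```

View pics/w2.png

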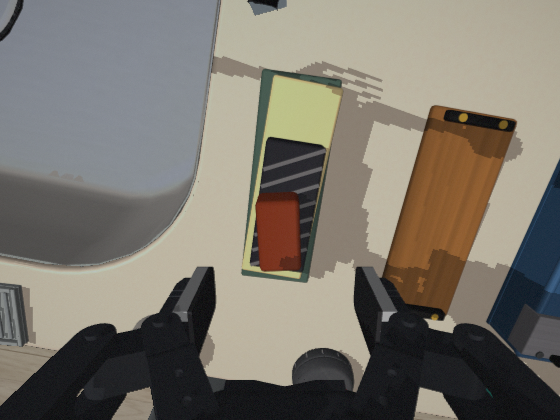

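The wrist view shows the slurry stone top centred at about (279,232) and the fingers' midline at u≈284. That offset matches the remaining 2.4 mm, so I'll grasp it.

Request:
jog_arm(deltas=[[0.75,[0.001,-0.0024,0.012],[0,0,-0.4]],[0.75,[0,0,0.01],[0,0,0]],[0.75,[0,0,0],[0,0,0]],[0,[0,0,0],[0,0,0]],[0,[0,0,0],[0,0,0]],[0,[0,0,0],[0,0,0]],[0,[0,0,0],[0,0,0]],[0,[0,0,0],[0,0,0]],[0,[0,0,0],[0,0,0]]], squeeze=25)

```text
time_s: 3.2
eef_pos: [0.5311, -0.0051, 0.0711]
tool_rot: [3.141, -0.0, 0.221]
wrist_force: [0.4, 0.4, -0.6]
finger_gap: 0.002
finger_force: 0.0
```

Run:
```python
from snap import *
a=viewer.snapshot("wrist");b=viewer.snapshot("side")[150:270,190:350]
cv2.imwrite("pics/w3.png",np.hstack([cv2.resize(a[60:420,120:440],(400,450)),cv2.resize(b,(400,300)).__class__(shape=(450,400,3),dtype=np.uint8)*0+cv2.resize(b,(400,450))]))
```

```text
(no output)
```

View pics/w3.png

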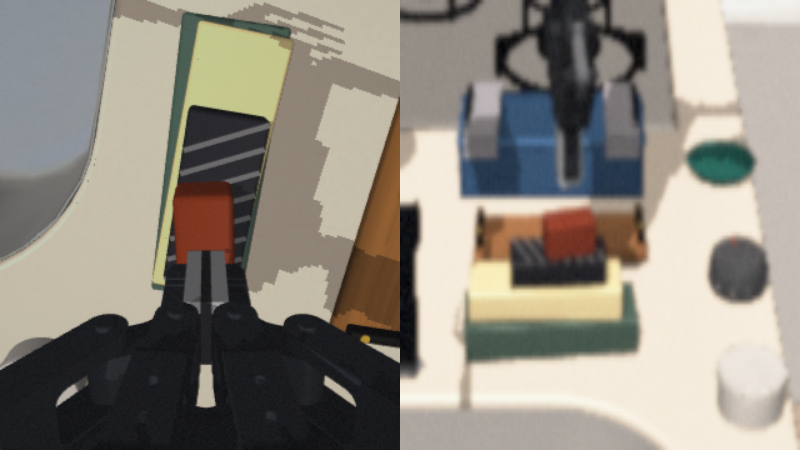

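The fingers closed above and beside the stone, and nothing was moved. I'll check where the TCP should appear in the pictures.

```bash
cat >> snap.py <<'E'
def proj(cam,X):
    m=viewer.camera_model(cam); c=np.array(m["R"])@np.array(X)+m["t"]; return (m["fx"]*c[0]/c[2]+m["cx"]).round(1),(m["fy"]*c[1]/c[2]+m["cy"]).round(1)
E
python3 - <<'E'
from snap import *
p=observe()["eef_pos"]; print(p)
for c in("side","wrist","top"): print(c,proj(c,p))
for z in (.062,.086,.12): print(z,proj("side",[.53,-.006,z]),proj("wrist",[.53,-.006,z]))
E
```

```text
[ 0.53102691 -0.00511831  0.07093679]
side (np.float64(257.4), np.float64(211.6))
wrist (np.float64(284.2), np.float64(246.5))
top (np.float64(290.6), np.float64(179.2))
0.062 (np.float64(257.9), np.float64(215.0)) (np.float64(285.3), np.float64(242.4))
0.086 (np.float64(257.8), np.float64(205.5)) (np.float64(285.4), np.float64(259.8))
0.12 (np.float64(257.7), np.float64(191.8)) (np.float64(285.6), np.float64(293.6))
```

Request:
jog_arm(deltas=[[0.75,[0,0,0],[0,0,0]],[0.75,[0,0,0],[0,0,0]],[0.75,[0,0,0],[0,0,0]],[0.75,[0,0,0],[0,0,0]],[0.75,[0,0,0],[0,0,0]],[0.75,[0,0,0],[0,0,0]]])

```text
time_s: 3.8
eef_pos: [0.5309, -0.0051, 0.0708]
tool_rot: [-3.142, 0.0, 0.22]
wrist_force: [0.2, 0.6, -0.1]
finger_gap: 0.748
finger_force: 0.0
```

Run:
```python
from snap import *
go(.53,-.006,.07,12.5)
m=viewer.camera_model("wrist"); a=viewer.snapshot("wrist"); b=viewer.snapshot("side")
cv2.imwrite("pics/w4.png",cv2.resize(a[130:330,180:400],None,fx=3,fy=3)); cv2.imwrite("pics/w4raw.png",a)
hsv=cv2.cvtColor(a,cv2.COLOR_BGR2HSV)
k=cv2.inRange(hsv,(0,120,60),(9,255,255))|cv2.inRange(hsv,(172,120,60),(180,255,255))
n,l,st,ce=cv2.connectedComponentsWithStats(k);i=1+st[1:,4].argmax();print(st[i],ce[i])
print(proj("wrist",observe()["eef_pos"]), proj("wrist",[.53,-.006,.086]))
```

```text
t=3.8 pos [ 0.5309 -0.0051  0.0708] rpy [-180.     0.    12.6] | rz 0.1, shift mm [-1.1  0.7  0.8] |F| [ 0.2  0.6 -0.1] gap 0.75
[ 259  205   49   88 3971] [283.10224125 248.3336691 ]
(np.float64(284.2), np.float64(246.5)) (np.float64(285.4), np.float64(259.7))
```

View pics/w4.png

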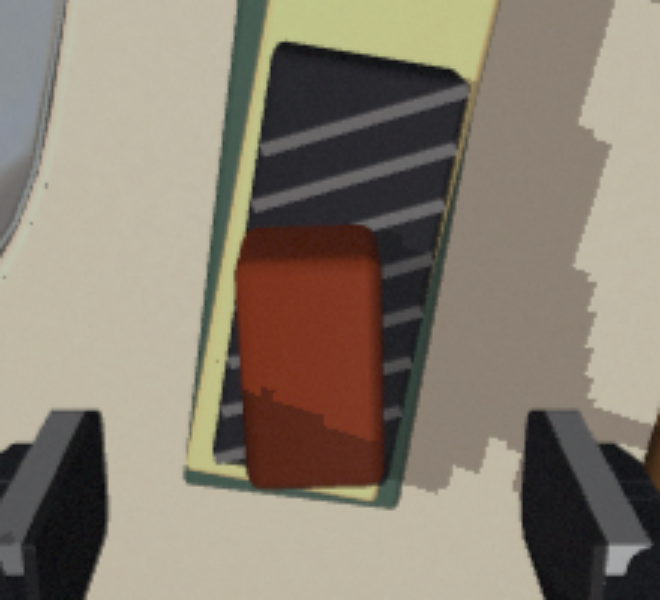

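Run:
```python
from snap import *
m=viewer.camera_model("wrist");R=np.array(m["R"]);t=np.array(m["t"])
K=np.array([[m["fx"],0,m["cx"]],[0,m["fy"],m["cy"]],[0,0,1]])
# object: crop coords /3+(180,130); x long(fwd), y left
def pnp(L,W,c):
    o=np.array([[L/2,W/2,0],[L/2,-W/2,0],[-L/2,-W/2,0],[-L/2,W/2,0]]);ip=np.array([(180+u/3,130+v/3) for u,v in c])
    ok,rv,tv=cv2.solvePnP(o,ip,K,None); X=R.T@(tv.ravel()-t); print(tv.ravel().round(4),"world",X.round(4),(R.T@cv2.Rodrigues(rv)[0])[:,2].round(2), "model depth",(R@np.array([.53,-.006,.086])+t).round(4))
pnp(.046,.026,[(237,262),(381,258),(384,486),(250,488)])
print("TCP in cam",(R@observe()["eef_pos"]+t).round(4))
# coarse lower edge bottom corners seen: (187,478),(395,505): 56mm wide
a=np.array([180+187/3,130+478/3]);b=np.array([180+395/3,130+505/3]);print("coarse depth from width",m["fx"]*.056/np.linalg.norm(a-b))
for z in(0,.024):print("model depth",(R@np.array([.466,-.015,z])+t)[2],ray("wrist",[a,b],z))
```

```text
[-0.      0.0244  0.1878] world [ 0.5287 -0.0057  0.0785] [0.02 0.03 1.  ] model depth [0.0006 0.0255 0.1803]
TCP in cam [-1.000e-04  1.980e-02  1.944e-01]
coarse depth from width 0.26810679729924236
model depth 0.2818979243132764 [[ 0.45447966  0.01421049  0.        ]
 [ 0.45883314 -0.04518803  0.        ]]
model depth 0.25904994966402517 [[ 0.46917437  0.01398267  0.024     ]
 [ 0.47310965 -0.03970995  0.024     ]]
```

The TCP lies deeper than the fingertips seen in the picture: the shut tips showed at row 260 against 246 predicted, so they end at least 15 mm short. I'll go 20 mm lower and probe with a gentle close.

Request:
jog_arm(deltas=[[0.75,[-0.001,0.0005,0.01],[0,0,0]],[0.75,[0,0,0.01],[0,0,0]],[0.75,[0,0,0],[0,0,0]],[0,[0,0,0],[0,0,0]],[0,[0,0,0],[0,0,0]],[0,[0,0,0],[0,0,0]],[0,[0,0,0],[0,0,0]],[0,[0,0,0],[0,0,0]]], squeeze=20)

```text
time_s: 4.57
eef_pos: [0.5304, -0.0058, 0.0511]
tool_rot: [3.141, -0.001, 0.221]
wrist_force: [-0.2, 0.1, -0.1]
finger_gap: 0.038
finger_force: 0.0
```

Run:
```python
from snap import *
go(.53,-.006,.05,12.5)
a=viewer.snapshot("wrist");b=viewer.snapshot("side")[150:270,190:350]
cv2.imwrite("pics/w5.png",np.hstack([cv2.resize(a[150:350,180:380],(400,400)),cv2.resize(b,(400,400))]))
```

```text
t=4.6 pos [ 0.5304 -0.0058  0.0511] rpy [180.   -0.   12.6] | rz 0.1, shift mm [-0.4  0.1  1.1] |F| [-0.2  0.1 -0.1] gap 0.04
```

View pics/w5.png

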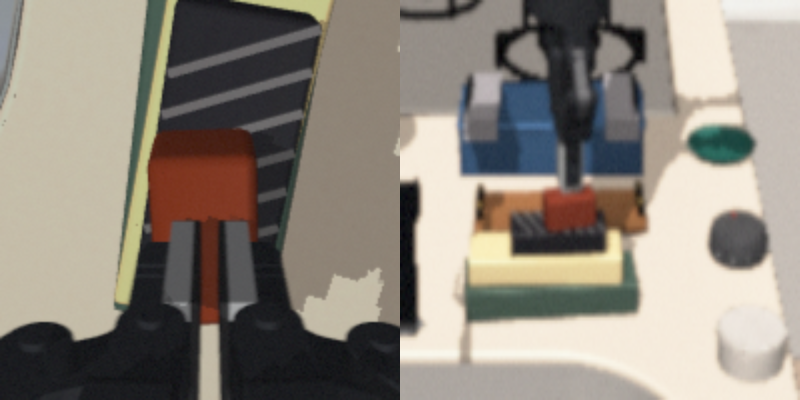

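The side view shows the shut tips just at the stone's top (row ≈206, z≈0.086) with the TCP reading 0.051. So the tips end about 35 mm behind the reported TCP. I'll open, lower to TCP z≈0.034 and close.

Request:
jog_arm(deltas=[[0.75,[0,0,0],[0,0,0]],[0.75,[0,0,0],[0,0,0]],[0.75,[0,0,0],[0,0,0]],[0.75,[0,0,0],[0,0,0]],[0.75,[0,0,0.009],[0,0,0]],[0.75,[0,0,0.008],[0,0,0]],[0.75,[0,0,0],[0,0,0]]])

```text
time_s: 5.25
eef_pos: [0.5282, -0.0054, 0.0314]
tool_rot: [-3.14, 0.004, 0.22]
wrist_force: [-0.6, -0.0, -1.3]
finger_gap: 0.749
finger_force: 0.0
```

Request:
jog_arm(deltas=[[0,[0,0,0],[0,0,0]],[0,[0,0,0],[0,0,0]],[0,[0,0,0],[0,0,0]],[0,[0,0,0],[0,0,0]],[0,[0,0,0],[0,0,0]]])

```text
time_s: 5.67
eef_pos: [0.5304, -0.0059, 0.0341]
tool_rot: [3.141, -0.001, 0.221]
wrist_force: [-0.1, 0.3, 1.1]
finger_gap: 0.296
finger_force: 21.4
```

Gap 0.296 (about 25 mm) at 21 N, so the slurry stone is held. Lifting and carrying it to the saucer.

Request:
jog_arm(deltas=[[0,[0,0,-0.005],[0,0,0]],[0,[0,0,-0.015],[0,0,0]],[0,[0,0,-0.025],[0,0,0]],[0,[0,0,-0.03],[0,0,0]],[0,[-0.02,0.02,-0.01],[0,0,0]],[0,[-0.025,0.0255,0],[0,0,0]],[0,[-0.025,0.0255,0],[0,0,0]],[0,[-0.025,0.0255,0],[0,0,0]],[0,[-0.025,0.0255,0],[0,0,0]],[0,[-0.025,0.0255,0],[0,0,0]]], squeeze=30)

```text
time_s: 6.5
eef_pos: [0.4198, -0.1826, 0.1193]
tool_rot: [3.141, -0.001, 0.221]
wrist_force: [0.3, -0.2, -0.6]
finger_gap: 0.3
finger_force: 31.1
```

Request:
jog_arm(deltas=[[0,[-0.025,0.0255,0],[0,0,0]],[0,[-0.025,0.0255,0],[0,0,0]],[0,[-0.015,0.015,0.01],[0,0,0]],[0,[-0.01,0.01,0.02],[0,0,0]],[0,[0,0,0.015],[0,0,0]],[0,[0,0,0],[0,0,0]],[0,[0,0,0],[0,0,0]]])

```text
time_s: 7.08
eef_pos: [0.3638, -0.2714, 0.0735]
tool_rot: [-3.14, 0.001, 0.22]
wrist_force: [-0.8, -0.3, -0.8]
finger_gap: 0.293
finger_force: 31.0
```

```bash
cat >> snap.py <<'E'
def circ(img,lo,hi,roi=None):
    k=cv2.inRange(cv2.cvtColor(img,cv2.COLOR_BGR2HSV),lo,hi)
    n,l,st,ce=cv2.connectedComponentsWithStats(k);i=1+st[1:,4].argmax()
    return l==i,st[i],ce[i]
E
python3 - <<'E'
from snap import *
go(.364,-.2725,-.025,12.6)
m=viewer.camera_model("wrist");a=viewer.snapshot("wrist")
cv2.imwrite("pics/w6.png",a); np.save("m6.npy",m,allow_pickle=True)
print([proj("wrist",[.364+.04*np.cos(q),-.2725+.04*np.sin(q),.009]) for q in np.arange(0,6.2,np.pi/2)])
E
```

```text
t=7.1 pos [ 0.3638 -0.2714  0.0735] rpy [-179.9    0.    12.6] | rz 0.0, shift mm [-0.   1.1 98.5] |F| [-0.8 -0.3 -0.8] gap 0.29
[(np.float64(296.8), np.float64(162.2)), (np.float64(233.4), np.float64(202.0)), (np.float64(273.9), np.float64(259.2)), (np.float64(335.1), np.float64(223.7))]
```

View pics/w6.png

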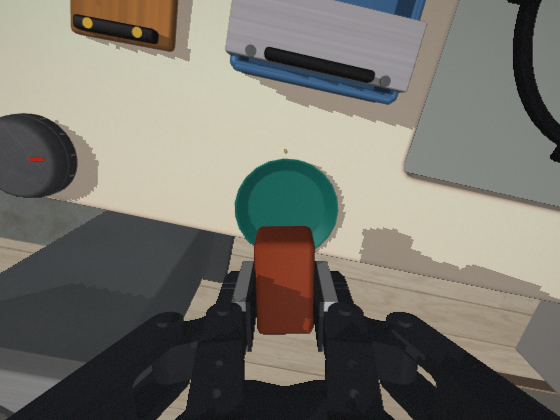

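The wrist view shows the saucer rim with left edge 235, right edge 338 and top at row 158. The held stone's top face has corners (257,228), (314,227), (313,332) and (258,333). I'll work out the offset between them.

Run:
```python
from snap import *
from scipy.optimize import least_squares
m=viewer.camera_model("wrist");R=np.array(m["R"]);t=np.array(m["t"])
q=np.linspace(0,2*np.pi,200)
def ext(c):
    X=np.c_[c[0]+.04*np.cos(q),c[1]+.04*np.sin(q),0*q+.009]@R.T+t
    u=m["fx"]*X[:,0]/X[:,2]+m["cx"];v=m["fy"]*X[:,1]/X[:,2]+m["cy"]; return np.array([u.min(),u.max(),v.min()])
s=least_squares(lambda c:ext(c)-[235,338,158],[.364,-.272],diff_step=1e-4);print("saucer",s.x.round(4),s.fun.round(1))
for z in(.115,.1255): print(ray("wrist",[(257,228),(314,227),(313,332),(258,333)],z)[:,:2].mean(0).round(4))
go(*s.x,-.025,12.6)
```

```text
saucer [ 0.3663 -0.2733] [-0.8  0.8  0.1]
[ 0.3641 -0.2727]
[ 0.3699 -0.2713]
t=7.1 pos [ 0.3646 -0.2719  0.0744] rpy [180.   -0.   12.7] | rz 0.1, shift mm [ 1.4  1.7 99.4] |F| [-0.5 -1.1 -1.2] gap 0.30
```

Request:
jog_arm(deltas=[[0,[0.001,0.0015,0.02],[0,0,0]],[0,[0,0,0.03],[0,0,0]],[0,[0,0,0.025],[0,0,0]],[0,[0,0,0.012],[0,0,0]],[0,[0,0,0.005],[0,0,0]],[0,[0,0,0.002],[0,0,0]],[0,[0,0,0],[0,0,0]],[0,[0,0,0],[0,0,0]]])

```text
time_s: 7.8
eef_pos: [0.3667, -0.2743, -0.0187]
tool_rot: [3.139, -0.001, 0.221]
wrist_force: [0.3, -0.7, -0.8]
finger_gap: 0.295
finger_force: 31.0
```

Request:
jog_arm(deltas=[[0,[0,0,0.0015],[0,0,0]],[0,[0,0,0.001],[0,0,0]],[0,[0,0,0],[0,0,0]]])

```text
time_s: 8.05
eef_pos: [0.3658, -0.2736, -0.0223]
tool_rot: [3.141, -0.0, 0.22]
wrist_force: [-0.3, 0.3, -0.9]
finger_gap: 0.295
finger_force: 31.0
```

Request:
jog_arm(deltas=[[0,[0,0,0.001],[0,0,0]],[0,[0,0,0.0005],[0,0,0]],[0,[0,0,0],[0,0,0]]])

```text
time_s: 8.3
eef_pos: [0.3655, -0.2732, -0.0243]
tool_rot: [-3.141, 0.0, 0.22]
wrist_force: [-0.2, 0.0, -0.6]
finger_gap: 0.297
finger_force: 31.0
```

Request:
jog_arm(deltas=[[0,[0,0,0.001],[0,0,0]],[0,[0,0,0],[0,0,0]],[0,[0,0,0],[0,0,0]]])

```text
time_s: 8.55
eef_pos: [0.3657, -0.2734, -0.0249]
tool_rot: [3.142, 0.0, 0.221]
wrist_force: [-1.4, 0.7, 4.2]
finger_gap: 0.295
finger_force: 31.6
```

Request:
jog_arm(deltas=[[0,[0,0,0.0007],[0,0,0]],[0,[0,0,0],[0,0,0]],[0,[0,0,0],[0,0,0]]])

```text
time_s: 8.8
eef_pos: [0.3657, -0.2734, -0.0249]
tool_rot: [-3.141, 0.0, 0.221]
wrist_force: [-3.5, 3.7, 13.3]
finger_gap: 0.298
finger_force: 32.6
```

Contact came at TCP z −0.0249, as predicted. I'll ease off, release and go back to the stack.

Request:
jog_arm(deltas=[[0,[0,0,-0.001],[0,0,0]],[0.42,[0,0,0],[0,0,0]],[0.42,[0,0,0],[0,0,0]],[0.42,[0,0,0],[0,0,0]],[0.45,[0,0,-0.008],[0,0,0]],[0.5,[0,0,-0.03],[0,0,0]],[0.75,[0,0,-0.04],[0,0,0]],[0.75,[0,0,-0.04],[0,0,5.3]],[0.75,[0,0,-0.04],[0,0,5.3]]])

```text
time_s: 9.55
eef_pos: [0.3652, -0.2727, 0.1352]
tool_rot: [-3.141, 0.0, 0.031]
wrist_force: [1.2, -0.9, -0.5]
finger_gap: 0.749
finger_force: 0.0
```

Request:
jog_arm(deltas=[[0.75,[0.0181,-0.0289,0],[0,0,0]],[0.75,[0.0181,-0.0289,0],[0,0,0]],[0.75,[0.0181,-0.0289,0],[0,0,0]],[0.75,[0.0181,-0.0289,0],[0,0,0]],[0.75,[0.0181,-0.0289,0],[0,0,0]],[0.75,[0.0181,-0.0289,0],[0,0,0]],[0.75,[0.0181,-0.0289,0],[0,0,0]],[0.75,[0.0181,-0.0289,0],[0,0,0]],[0.75,[0.0181,-0.0289,0],[0,0,0]],[0.75,[0,0,0],[0,0,0]]])

```text
time_s: 10.38
eef_pos: [0.521, -0.0029, 0.1337]
tool_rot: [-3.14, -0.002, 0.04]
wrist_force: [0.8, -0.9, -0.4]
finger_gap: 0.749
finger_force: 0.0
```

```bash
cat >> snap.py <<'E'
def rectify(img,m,z,cx,cy,h=.13,ppm=2000):
    "top-down metric picture of plane z; pixel (0,0)=(cx+h,cy+h); rows -> -x, cols -> -y"
    R,t=np.array(m["R"]),np.array(m["t"]);K=np.array([[m["fx"],0,m["cx"]],[0,m["fy"],m["cy"]],[0,0,1]])
    A=np.array([[0,-1/ppm,cx+h],[-1/ppm,0,cy+h],[0,0,z],[0,0,1]])
    H=K@np.c_[R,t]@A; n=int(2*h*ppm)
    return cv2.warpPerspective(img,np.linalg.inv(H),(n,n))
def rect(mask,cx,cy,h=.13,ppm=2000):
    mask=cv2.morphologyEx(mask,cv2.MORPH_CLOSE,np.ones((15,15)));mask=cv2.morphologyEx(mask,cv2.MORPH_OPEN,np.ones((9,9)))
    n,l,st,ce=cv2.connectedComponentsWithStats(mask)
    for i in np.argsort(-st[1:,4])[:3]+1:
        b=cv2.boxPoints(cv2.minAreaRect(np.argwhere(l==i)[:,::-1].astype(np.float32)))
        w=np.c_[cx+h-b[:,1]/ppm,cy+h-b[:,0]/ppm]; e=[w[1]-w[0],w[2]-w[1]]; e.sort(key=np.linalg.norm)
        a=np.degrees(np.arctan2(e[1][1],e[1][0]));a=(a+90)%180-90
        print("rect c",w.mean(0).round(4),"LxW",np.linalg.norm(e[1]).round(4),np.linalg.norm(e[0]).round(4),"yaw",a.round(1))
E
python3 - <<'E'
from snap import *
go(.5384,-.0074,.015,2)
m=viewer.camera_model("wrist");a=viewer.snapshot("wrist");top=viewer.snapshot("top");side=viewer.snapshot("side")
g=rectify(a,m,.062,.54,-.005,.1)
hsv=cv2.cvtColor(g,cv2.COLOR_BGR2HSV); k=cv2.inRange(hsv,(0,0,0),(180,110,75)); rect(k,.54,-.005,.1)
cv2.imwrite("pics/w7.png",np.hstack([g,cv2.resize(cv2.resize(rectify(top,viewer.camera_model("top"),.027,.365,-.27,.06,2000),None,fx=1.6667,fy=1.6667),(400,400))]))
E
```

```text
t=10.4 pos [ 0.521  -0.0029  0.1337] rpy [-1.799e+02 -1.000e-01  2.300e+00] | rz 0.3, shift mm [ 17.2   5.1 118.7] |F| [ 0.8 -0.9 -0.4] gap 0.75
rect c [ 0.5408 -0.0099] LxW 0.0914 0.0431 yaw 3.6
rect c [ 0.4572 -0.0845] LxW 0.04 0.0335 yaw -90.0
rect c [0.4545 0.0743] LxW 0.0415 0.028 yaw -90.0
```

View pics/w7.png

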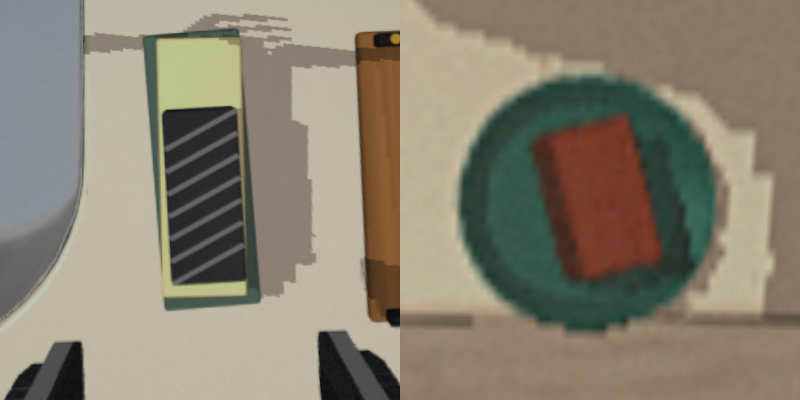

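The slurry stone's top is centred in the saucer to within about 1 mm. In the rectified view the flattening stone's corners are (163,109), (236,107), (246,283) and (172,285), which puts its centre at (0.541, −0.0075) with yaw 3° and size 88×37. Grasping it next.

Request:
jog_arm(deltas=[[0.75,[0.0192,0.0056,0.02],[0,0,-0.7]],[0.75,[0,0,0.03],[0,0,0]],[0.75,[0,0,0.03],[0,0,0]],[0.75,[0,0,0.02],[0,0,0]],[0.75,[0,0,0.01],[0,0,0]],[0.75,[0,0,0.0085],[0,0,0]],[0.75,[0,0,0],[0,0,0]],[0.75,[0,0,0],[0,0,0]]])

```text
time_s: 11.2
eef_pos: [0.5392, -0.0131, 0.0156]
tool_rot: [3.141, -0.001, 0.047]
wrist_force: [-0.5, 0.1, 0.2]
finger_gap: 0.751
finger_force: 0.0
```

Request:
jog_arm(deltas=[[0,[0,0,0],[0,0,0]],[0,[0,0,0],[0,0,0]],[0,[0,0,0],[0,0,0]],[0,[0,0,0],[0,0,0]],[0,[0,0,0],[0,0,0]]], squeeze=25)

```text
time_s: 11.62
eef_pos: [0.5399, -0.0126, 0.0164]
tool_rot: [3.141, -0.003, 0.048]
wrist_force: [-1.7, 0.9, 6.1]
finger_gap: 0.435
finger_force: 25.6
```

Held (gap 0.435), but there's 6 N upward, so the tips touch the stone below. I'll regrip 6 mm higher to clear the tray lip.

Request:
jog_arm(deltas=[[0.6,[0,0,-0.001],[0,0,0]],[0.6,[0,0,-0.003],[0,0,0]],[0.6,[0,0,-0.002],[0,0,0]],[0.6,[0,0,0],[0,0,0]],[0,[0,0,0],[0,0,0]],[0,[0,0,0],[0,0,0]],[0,[0,0,0],[0,0,0]],[0,[0,0,0],[0,0,0]]], squeeze=30)

```text
time_s: 12.28
eef_pos: [0.5387, -0.0126, 0.0209]
tool_rot: [3.141, -0.0, 0.048]
wrist_force: [-2.2, -1.5, 5.0]
finger_gap: 0.425
finger_force: 30.1
```

Gripped. That 5 N comes from the closing swing pressing the stone down. Lift, turn +92° and carry towards the drip tray, stopping short for a look.

Request:
jog_arm(deltas=[[0,[0,0,-0.005],[0,0,0]],[0,[0,0,-0.02],[0,0,0]],[0,[0,0,-0.035],[0,0,-3]],[0,[0,0,-0.035],[0,0,-6]],[0,[0,0,-0.005],[0,0,-7]],[0,[0,0,0],[0,0,-7]],[0,[0,0,0],[0,0,-7]],[0,[0,0,0],[0,0,-7]],[0,[0,0,0],[0,0,-7]],[0,[0,0,0],[0,0,-7]]])

```text
time_s: 13.12
eef_pos: [0.538, -0.0122, 0.12]
tool_rot: [-3.14, 0.0, 0.944]
wrist_force: [0.3, 1.1, -1.1]
finger_gap: 0.432
finger_force: 30.5
```

Request:
jog_arm(deltas=[[0,[0,0,0],[0,0,-7]],[0,[0,0,0],[0,0,-7]],[0,[0,0,0],[0,0,-7]],[0,[0,0,0],[0,0,-7]],[0,[0,0,0],[0,0,-7]],[0,[0,0,0],[0,0,-5.7]],[0,[0,0,0],[0,0,0]]])

```text
time_s: 13.7
eef_pos: [0.538, -0.0122, 0.1201]
tool_rot: [-3.141, -0.001, 1.651]
wrist_force: [1.0, 0.3, -1.2]
finger_gap: 0.432
finger_force: 30.5
```

Request:
jog_arm(deltas=[[0,[0.0295,-0.019,0],[0,0,0]],[0,[0.0295,-0.019,0],[0,0,0]],[0,[0.0295,-0.019,0],[0,0,0]],[0,[0.0295,-0.019,0],[0,0,0]],[0,[0.0295,-0.019,0],[0,0,0]],[0,[0.0295,-0.019,0],[0,0,0]],[0,[0.0295,-0.019,0],[0,0,0]],[0,[0.0295,-0.019,0],[0,0,0]],[0,[0,0,0],[0,0,0]],[0,[0,0,0],[0,0,0]]])

```text
time_s: 14.53
eef_pos: [0.3675, 0.2121, 0.1204]
tool_rot: [-3.141, 0.0, 1.649]
wrist_force: [0.3, -0.7, -1.7]
finger_gap: 0.432
finger_force: 30.6
```

Run:
```python
from snap import *
go(.3645,.262,-.016,94.5)
m=viewer.camera_model("wrist");a=viewer.snapshot("wrist");cv2.imwrite("pics/w8raw.png",a)
g=rectify(a,m,.009,.365,.262,.09,3000)
h=rectify(a,m,observe()["eef_pos"][2]+.041,*observe()["eef_pos"][:2],.08,1500)
cv2.imwrite("pics/w8.png",np.hstack([g,cv2.copyMakeBorder(h,0,300,0,0,cv2.BORDER_CONSTANT)]))
```

```text
t=14.5 pos [0.3675 0.2121 0.1204] rpy [-180.     0.    94.5] | rz 0.0, shift mm [ 50.    0.9 136.4] |F| [ 0.3 -0.7 -1.7] gap 0.43
```

View pics/w8.png

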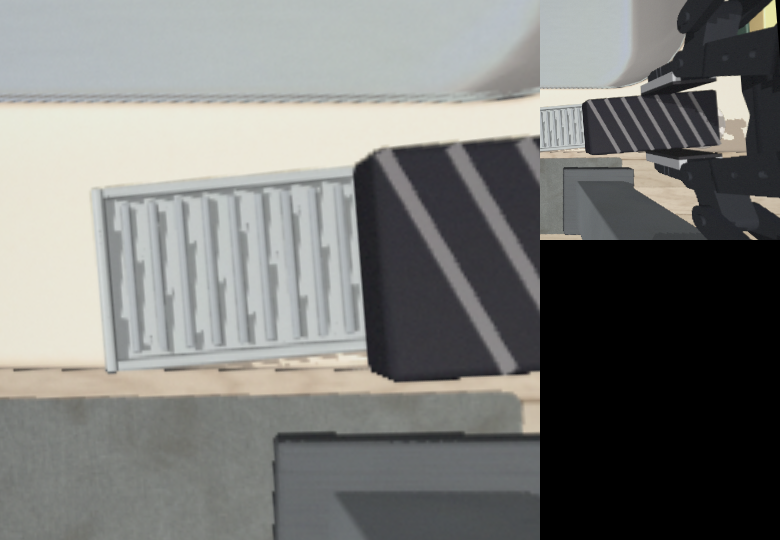

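The rectified view shows the drip tray's far end corners at (95,190) and (112,371). That gives a tray centre of about (0.366, 0.262) and yaw 95°, agreeing with the top view to 2 mm. The stone is square in the grip. Placing it now.

Request:
jog_arm(deltas=[[0,[0.016,0.0009,0],[0,0,-0.5]],[0,[0.016,0.0009,0],[0,0,0]],[0,[0.0166,0.0009,0.01],[0,0,0]],[0,[0,0,0.03],[0,0,0]],[0,[0,0,0.035],[0,0,0]],[0,[0,0,0.03],[0,0,0]],[0,[0,0,0.015],[0,0,0]],[0,[0,0,0.008],[0,0,0]],[0,[0,0,0.003],[0,0,0]],[0,[0,0,0],[0,0,0]]])

```text
time_s: 15.42
eef_pos: [0.3682, 0.2593, -0.0103]
tool_rot: [3.141, 0.0, 1.655]
wrist_force: [0.0, 0.2, -1.0]
finger_gap: 0.428
finger_force: 30.6
```

Request:
jog_arm(deltas=[[0,[0,0,0.001],[0,0,0]],[0,[0,0,0.001],[0,0,0]],[0,[0,0,0],[0,0,0]]])

```text
time_s: 15.67
eef_pos: [0.3684, 0.2601, -0.0114]
tool_rot: [3.139, -0.001, 1.657]
wrist_force: [-0.6, -0.8, -1.0]
finger_gap: 0.432
finger_force: 30.6
```

Request:
jog_arm(deltas=[[0,[0.0005,-0.002,0.001],[0,0,0]],[0,[0,0,0.001],[0,0,0]],[0,[0,0,0],[0,0,0]]])

```text
time_s: 15.92
eef_pos: [0.3652, 0.2601, -0.0144]
tool_rot: [3.142, -0.0, 1.657]
wrist_force: [-0.1, -0.2, -1.7]
finger_gap: 0.43
finger_force: 30.6
```

Request:
jog_arm(deltas=[[0,[0,0,0.001],[0,0,0]],[0,[0,0,0],[0,0,0]],[0,[0,0,0],[0,0,0]]])

```text
time_s: 16.17
eef_pos: [0.3653, 0.2601, -0.0155]
tool_rot: [-3.141, 0.0, 1.657]
wrist_force: [-0.6, 0.2, -1.4]
finger_gap: 0.428
finger_force: 30.6
```

Request:
jog_arm(deltas=[[0,[0,0,0.001],[0,0,0]],[0,[0,0,0],[0,0,0]],[0,[0,0,0],[0,0,0]]])

```text
time_s: 16.42
eef_pos: [0.3655, 0.2601, -0.0161]
tool_rot: [3.142, -0.0, 1.657]
wrist_force: [-0.6, -0.6, 3.2]
finger_gap: 0.429
finger_force: 31.1
```

Contact as predicted. Release, rise, turn back and return to the stack.

Request:
jog_arm(deltas=[[0.52,[0,0,0],[0,0,0]],[0.52,[0,0,0],[0,0,0]],[0.55,[0,0,0],[0,0,0]],[0.55,[0,0,-0.008],[0,0,0]],[0.55,[0,0,-0.03],[0,0,0]],[0.8,[0,0,-0.035],[0,0,7]],[0.8,[0,0,-0.035],[0,0,7]],[0.8,[0,0,-0.035],[0,0,7]],[0.8,[0,0,0],[0,0,7]],[0.8,[0,0,0],[0,0,7]]])

```text
time_s: 17.25
eef_pos: [0.3676, 0.261, 0.1303]
tool_rot: [3.137, -0.005, 1.04]
wrist_force: [-0.6, -0.6, -0.6]
finger_gap: 0.799
finger_force: 0.0
```

Request:
jog_arm(deltas=[[0.8,[0,0,0],[0,0,7]],[0.8,[0,0,0],[0,0,7]],[0.8,[0,0,0],[0,0,7]],[0.8,[0,0,0],[0,0,7]],[0.8,[0,0,0],[0,0,7]],[0.8,[0,0,0],[0,0,7]],[0.8,[0,0,0],[0,0,7]],[0.8,[0,0,0],[0,0,7]],[0.8,[0,0,0],[0,0,2]],[0.8,[0,0,0],[0,0,0]]])

```text
time_s: 18.08
eef_pos: [0.3654, 0.2601, 0.1271]
tool_rot: [-3.141, -0.001, 0.033]
wrist_force: [0.2, -0.6, -0.4]
finger_gap: 0.802
finger_force: 0.0
```

Run:
```python
from snap import *
go(.53,-.008,.14,2)
```

```text
t=18.1 pos [0.3654 0.2601 0.1271] rpy [-180.    -0.     1.9] | rz -0.1, shift mm [155.1 273.7 -12.9] |F| [ 0.2 -0.6 -0.4] gap 0.80
```

Request:
jog_arm(deltas=[[0.8,[0.017,0.0304,-0.0015],[0,0,0]],[0.8,[0.017,0.0304,-0.0015],[0,0,0]],[0.8,[0.017,0.0304,-0.0015],[0,0,0]],[0.8,[0.017,0.0304,-0.0015],[0,0,0]],[0.8,[0.017,0.0304,-0.0015],[0,0,0]],[0.8,[0.017,0.0304,-0.0015],[0,0,0]],[0.8,[0.017,0.0304,-0.0015],[0,0,0]],[0.8,[0.017,0.0304,-0.0015],[0,0,0]],[0.8,[0.017,0.0304,0],[0,0,0]],[0.8,[0,0,0],[0,0,0]]])

```text
time_s: 18.92
eef_pos: [0.5303, -0.0134, 0.1396]
tool_rot: [3.139, -0.003, 0.031]
wrist_force: [0.9, -0.5, 0.5]
finger_gap: 0.799
finger_force: 0.0
```

Run:
```python
from snap import *
m=viewer.camera_model("wrist");a=viewer.snapshot("wrist");cv2.imwrite("pics/w9raw.png",a)
t=viewer.snapshot("top");mt=viewer.camera_model("top");cv2.imwrite("pics/t9raw.png",t)
go(.5507,-.0065,.01,2)
for n,i,mm in(("w",a,m),):
    g=rectify(i,mm,.044,.545,-.01,.11)
    lab=cv2.cvtColor(g,cv2.COLOR_BGR2HSV); print(lab[60:180:40,205])
    k=cv2.inRange(lab,(24,75,120),(36,255,255)); rect(k,.545,-.01,.11)
g=rectify(a,m,.044,.545,-.01,.11,1800)
d=rectify(t,mt,.025,.365,.262,.07,2800)
cv2.imwrite("pics/w9.png",np.hstack([g,d[:396,:392]]))
```

```text
t=19.0 pos [ 0.5277 -0.0091  0.1388] rpy [-180.     0.     1.9] | rz -0.1, shift mm [ 23.   -1.8 128.8] |F| [ 0.   0.2 -0.6] gap 0.80
[[ 73  54  85]
 [ 32  75 180]
 [ 32  75 181]]
rect c [ 0.5535 -0.0052] LxW 0.1387 0.0446 yaw 1.4Traceback (most recent call last):
  File "<stdin>", line 11, in <module>
    return _nx.concatenate(arrs, 1, dtype=dtype, casting=casting)
           ~~~~~~~~~~~~~~~^^^^^^^^^^^^^^^^^^^^^^^^^^^^^^^^^^^^^^^
ValueError: all the input array dimensions except for the concatenation axis must match exactly, but along dimension 0, the array at index 0 has size 396 and the array at index 1 has size 392
```

Segmentation gives the finishing stone at (0.5535, −0.0052), 139×45 mm, yaw 1.4°. The top view gave (0.5507, −0.0065), so I'll use (0.552, −0.006).

Request:
jog_arm(deltas=[[0.8,[0.0244,-0.0024,0.02],[0,0,0.3]],[0.8,[0,0,0.03],[0,0,0]],[0.8,[0,0,0.035],[0,0,0]],[0.8,[0,0,0.03],[0,0,0]],[0.8,[0,0,0.015],[0,0,0]],[0.8,[0,0,0.01],[0,0,0]],[0.8,[0,0,0],[0,0,0]],[0.8,[0,0,0],[0,0,0]]])

```text
time_s: 19.68
eef_pos: [0.5519, -0.0043, -0.0008]
tool_rot: [3.142, -0.0, 0.03]
wrist_force: [-0.3, 0.5, 0.9]
finger_gap: 0.798
finger_force: 0.0
```

Run:
```python
from snap import *
go(.552,-.006,-.001,1.6)
t=cv2.imread("pics/t9raw.png");mt=viewer.camera_model("top")
d=rectify(t,mt,.025,.365,.262,.07,3000);h=cv2.cvtColor(d,cv2.COLOR_BGR2HSV)
rect(cv2.inRange(h,(0,0,0),(180,255,85)),.365,.262,.07,3000)
d=rectify(t,mt,.009,.365,.262,.07,3000);d=cv2.resize(d,None,fx=1.4,fy=1.4)
cv2.imwrite("pics/drip.png",d)
```

```text
t=19.7 pos [ 0.5519 -0.0043 -0.0008] rpy [180.   -0.    1.7] | rz 0.1, shift mm [0.  1.7 0.2] |F| [-0.3  0.5  0.9] gap 0.80
rect c [0.3639 0.2628] LxW 0.0986 0.0407 yaw -84.5
```

View pics/drip.png

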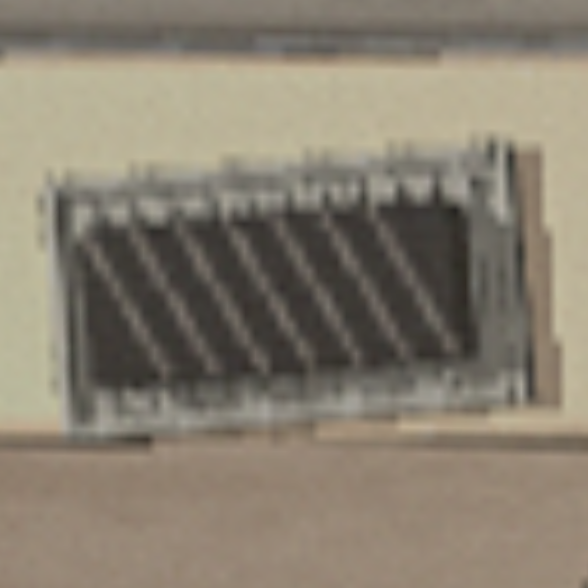

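The flattening stone lies inside the tray lip: the tray is centred at (289,289), and the stone after parallax at about (293,298), so it is within about 2 mm. Now grasping the finishing stone.

Request:
jog_arm(deltas=[[0.8,[0,0.0017,0],[0,0,0]],[0,[0,0,0],[0,0,0]],[0,[0,0,0],[0,0,0]],[0,[0,0,0],[0,0,0]],[0,[0,0,0],[0,0,0]],[0,[0,0,0],[0,0,0]]], squeeze=40)

```text
time_s: 20.18
eef_pos: [0.5533, -0.0069, 0.0005]
tool_rot: [3.141, -0.003, 0.028]
wrist_force: [-0.3, 0.9, 6.9]
finger_gap: 0.518
finger_force: 40.6
```

Run:
```python
from snap import *
go(.541,-.138,.11,2.8)
```

```text
t=20.2 pos [ 5.533e-01 -6.900e-03  5.000e-04] rpy [180.   -0.2   1.6] | rz -1.2, shift mm [ -18.7  130.4 -109.5] |F| [-0.3  0.9  6.9] gap 0.52
```

Run:
```python
from snap import *
t=cv2.imread("pics/top0.png");mt=viewer.camera_model("top")
d=rectify(t,mt,.012,.54,-.138,.11,2000);h=cv2.cvtColor(d,cv2.COLOR_BGR2HSV)
rect(cv2.inRange(h,(5,110,50),(17,255,255)),.54,-.138,.11,2000)
# wrist model at w1
m={'fx': 334.7266818627554, 'fy': 334.7266818627554, 'cx': 284.35075376132346, 'cy': 212.38596195585436, 'R': np.array([[ 1.97187348e-01, -9.80365420e-01, -8.90879995e-04],[-9.32861917e-01, -1.87911942e-01,  3.07339790e-01],[-3.01472709e-01, -5.97724500e-02, -9.51599422e-01]]), 't': np.array([-0.14214663,  0.40993632,  0.56455068])}
w=cv2.imread("pics/w1.png")
d=rectify(w,m,.012,.54,-.138,.11,2000);h=cv2.cvtColor(d,cv2.COLOR_BGR2HSV)
rect(cv2.inRange(h,(5,110,50),(17,255,255)),.54,-.138,.11,2000)
for i,mm in((t,mt),(w,m)):
    d=rectify(i,mm,.044,.55,0,.11,2000);h=cv2.cvtColor(d,cv2.COLOR_BGR2HSV); print("fin",end=" ");rect(cv2.inRange(h,(24,75,120),(36,255,255)),.55,0,.11)
    d=rectify(i,mm,.052,.55,-.265,.13,2000);h=cv2.cvtColor(d,cv2.COLOR_BGR2HSV); print("piece",end=" ");rect(cv2.inRange(h,(130,5,90),(180,60,255)),.55,-.265,.13)
```

```text
rect c [ 0.5413 -0.1362] LxW 0.1733 0.0656 yaw 2.5
rect c [ 0.5437 -0.1364] LxW 0.1733 0.0655 yaw 2.7
fin rect c [ 0.6044 -0.0035] LxW 0.0446 0.034 yaw -88.9
rect c [ 0.5147 -0.0052] LxW 0.0627 0.0446 yaw 1.3
piece fin rect c [ 0.6053 -0.0047] LxW 0.0445 0.0355 yaw -90.0
rect c [ 0.4891 -0.008 ] LxW 0.0442 0.01 yaw -88.6
piece rect c [ 0.4797 -0.2639] LxW 0.1096 0.0353 yaw -89.1
rect c [ 0.6303 -0.263 ] LxW 0.097 0.0345 yaw -90.0
```

Request:
jog_arm(deltas=[[0,[0,0,-0.004],[0,0,0]],[0,[0,0,-0.01],[0,0,0]],[0,[0,0,-0.02],[0,0,0]],[0,[0,0,-0.03],[0,0,-1.2]],[0,[0,0.01,-0.025],[0,0,0]],[0,[-0.004,0.025,0],[0,0,0]],[0,[-0.005,0.03,0],[0,0,0]],[0,[-0.005,0.03,0],[0,0,0]],[0,[-0.004,0.025,0],[0,0,0]],[0,[0,0.01,0],[0,0,0]]])

```text
time_s: 21.02
eef_pos: [0.5396, -0.1406, 0.0882]
tool_rot: [3.14, 0.0, 0.047]
wrist_force: [0.2, 0.4, -3.6]
finger_gap: 0.518
finger_force: 41.7
```

Run:
```python
from snap import *
viewer.snapshot("side"); go(.542,-.1367,-.012,2.6)
```

```text
t=21.1 pos [ 0.5401 -0.141   0.0882] rpy [179.9  -0.    2.6] | rz 0.0, shift mm [  2.1  -4.2 100.2] |F| [-0.2 -1.8 -3.3] gap 0.52
```

Request:
jog_arm(deltas=[[0,[0.002,-0.0042,0.015],[0,0,0]],[0,[0,0,0.025],[0,0,0]],[0,[0,0,0.025],[0,0,0]],[0,[0,0,0.015],[0,0,0]],[0,[0,0,0.008],[0,0,0]],[0,[0,0,0.005],[0,0,0]],[0,[0,0,0.002],[0,0,0]],[0,[0,0,0],[0,0,0]]])

```text
time_s: 21.73
eef_pos: [0.5427, -0.1331, -0.0068]
tool_rot: [3.141, -0.001, 0.05]
wrist_force: [0.5, -1.5, -3.3]
finger_gap: 0.521
finger_force: 41.7
```

Request:
jog_arm(deltas=[[0,[0,0,0.001],[0,0,0]],[0,[0,0,0.001],[0,0,0]],[0,[0,0,0],[0,0,0]]])

```text
time_s: 21.98
eef_pos: [0.5426, -0.1333, -0.0087]
tool_rot: [3.141, -0.001, 0.049]
wrist_force: [0.4, -0.6, -3.1]
finger_gap: 0.518
finger_force: 41.7
```

Request:
jog_arm(deltas=[[0,[0,0,0.001],[0,0,0]],[0,[0,0,0],[0,0,0]],[0,[0,0,0],[0,0,0]]])

```text
time_s: 22.23
eef_pos: [0.5421, -0.1331, -0.0103]
tool_rot: [3.142, -0.0, 0.049]
wrist_force: [0.1, 0.1, -3.3]
finger_gap: 0.522
finger_force: 41.7
```

Request:
jog_arm(deltas=[[0,[0,0.0033,0],[0,0,0]],[0,[0,0,0.001],[0,0,0]],[0,[0,0,0],[0,0,0]],[0,[0,0,0],[0,0,0]]])

```text
time_s: 22.57
eef_pos: [0.5423, -0.1366, -0.0114]
tool_rot: [3.142, -0.0, 0.049]
wrist_force: [-0.6, -0.5, -2.9]
finger_gap: 0.516
finger_force: 41.8
```

Request:
jog_arm(deltas=[[0,[0,0,0.001],[0,0,0]],[0,[0,0,0],[0,0,0]],[0,[0,0,0],[0,0,0]]])

```text
time_s: 22.82
eef_pos: [0.5423, -0.1365, -0.0115]
tool_rot: [3.141, 0.0, 0.05]
wrist_force: [-4.2, 0.7, 5.4]
finger_gap: 0.517
finger_force: 42.7
```

Request:
jog_arm(deltas=[[0.6,[0,0,0],[0,0,0]],[0.6,[0,0,0],[0,0,0]],[0.62,[0,0,0],[0,0,0]],[0.62,[0,0,-0.01],[0,0,0]],[0.7,[0,0,-0.035],[0,0,0]],[0.85,[0,0,-0.035],[0,0,-1.5]],[0.9,[0,0,-0.035],[0,0,0]],[0.9,[-0.002,-0.02,-0.03],[0,0,0]],[0.9,[-0.002,-0.03,0],[0,0,0]],[0.9,[-0.003,-0.03,0],[0,0,0]]])

```text
time_s: 23.65
eef_pos: [0.5315, -0.0576, 0.1366]
tool_rot: [3.139, -0.007, 0.074]
wrist_force: [0.7, 0.4, -1.3]
finger_gap: 0.901
finger_force: 0.0
```

Request:
jog_arm(deltas=[[0.9,[-0.003,-0.03,0],[0,0,0]],[0.9,[-0.003,-0.02,0],[0,0,0]],[0.9,[0,0,0],[0,0,0]],[0.9,[0,0,0],[0,0,0]]])

```text
time_s: 23.98
eef_pos: [0.5196, -0.0071, 0.1333]
tool_rot: [3.141, -0.001, 0.078]
wrist_force: [-0.4, -1.3, -0.1]
finger_gap: 0.902
finger_force: 0.0
```

Run:
```python
from snap import *
m=viewer.camera_model("wrist");go(.545,-.007,-.018,4.5);a=viewer.snapshot("wrist");t=viewer.snapshot("top");mt=viewer.camera_model("top")
cv2.imwrite("pics/t10.png",t);cv2.imwrite("pics/w10.png",a)
for i,mm in((a,m),(t,mt)):
    d=rectify(i,mm,.024,.54,0,.11,2000);h=cv2.cvtColor(d,cv2.COLOR_BGR2HSV);print(h[200,220],"coarse",end=" ");rect(cv2.inRange(h,(55,25,20),(100,255,120)),.54,0,.11)
    d=rectify(i,mm,.032,.54,-.138,.11,2000);h=cv2.cvtColor(d,cv2.COLOR_BGR2HSV);print(h[220,220],"fin",end=" ");rect(cv2.inRange(h,(24,70,120),(36,255,255)),.54,-.138,.11)
    d=rectify(i,mm,.012,.54,-.138,.11,2000);h=cv2.cvtColor(d,cv2.COLOR_BGR2HSV);print("holder",end=" ");rect(cv2.inRange(h,(5,110,50),(17,255,255))|cv2.inRange(h,(22,65,120),(38,255,255)),.54,-.138,.11)
    d=rectify(i,mm,.052,.55,-.265,.13,2000);h=cv2.cvtColor(d,cv2.COLOR_BGR2HSV); print("piece",end=" ");rect(cv2.inRange(h,(120,5,80),(180,70,255)),.55,-.265,.13)
```

```text
t=24.0 pos [ 0.5196 -0.0071  0.1333] rpy [ 1.8e+02 -1.0e-01  4.5e+00] | rz -0.0, shift mm [ 25.3   1.9 151.3] |F| [-0.4 -1.3 -0.1] gap 0.90
[72 55 84] coarse rect c [ 0.5492 -0.0062] LxW 0.1582 0.0549 yaw 4.6
rect c [ 0.439 -0.104] LxW 0.017 0.011 yaw 0.0
rect c [0.4328 0.074 ] LxW 0.005 0.0045 yaw -90.0
[ 31  76 179] fin rect c [ 0.5431 -0.136 ] LxW 0.137 0.0449 yaw 2.6
holder rect c [ 0.544  -0.1361] LxW 0.1729 0.0671 yaw 2.7
piece rect c [ 0.4794 -0.2337] LxW 0.0352 0.0351 yaw -88.4
rect c [ 0.422  -0.1362] LxW 0.003 0.0025 yaw 0.0
[18 53 48] coarse rect c [ 0.5382 -0.0282] LxW 0.0075 0.0065 yaw 0.0
rect c [0.5445 0.0172] LxW 0.0055 0.005 yaw -90.0
[ 28  86 187] fin rect c [ 0.5454 -0.1352] LxW 0.1227 0.0445 yaw 2.5
rect c [ 0.4768 -0.1535] LxW 0.008 0.0055 yaw -90.0
holder rect c [ 0.5411 -0.1371] LxW 0.173 0.0647 yaw 2.0
piece
```

The finishing stone is centred on the holder to within 1 mm, with matching yaw. The coarse stone is at about (0.547, −0.0065), yaw 4.6°. I'll grasp it and refine the tray pose from the earlier saucer picture.

Request:
jog_arm(deltas=[[0.95,[0.0275,0.0015,0.02],[0,0,0]],[0.95,[0,0,0.035],[0,0,0]],[0.95,[0,0,0.035],[0,0,0]],[0.95,[0,0,0.03],[0,0,0]],[0.95,[0,0,0.02],[0,0,0]],[0.95,[0,0,0.01],[0,0,0]],[0.95,[0,0,0.004],[0,0,0]],[0.95,[0,0,0],[0,0,0]],[0.95,[0,0,0],[0,0,0]]])

```text
time_s: 24.83
eef_pos: [0.5485, -0.0079, -0.0199]
tool_rot: [3.141, -0.003, 0.075]
wrist_force: [-0.2, 0.1, -0.2]
finger_gap: 0.95
finger_force: 0.0
```

Run:
```python
from snap import *
go(.547,-.0065,-.021,4.6)
m=np.load("m6.npy",allow_pickle=True).item()
p=ray(m,[(226,50),(406,92)],.052)[:,:2];print("piece",p.round(4),p.mean(0).round(4),np.linalg.norm(p[0]-p[1]),np.degrees(np.arctan2(p[0,0]-p[1,0],p[1,1]-p[0,1])))
t=cv2.imread("pics/t10.png");mt=viewer.camera_model("top")
d=rectify(t,mt,.052,.553,-.265,.12,2400); w=rectify(cv2.imread("pics/w1.png"),{'fx': 334.7266818627554, 'fy': 334.7266818627554, 'cx': 284.35075376132346, 'cy': 212.38596195585436, 'R': np.array([[ 1.97187348e-01, -9.80365420e-01, -8.90879995e-04],[-9.32861917e-01, -1.87911942e-01,  3.07339790e-01],[-3.01472709e-01, -5.97724500e-02, -9.51599422e-01]]), 't': np.array([-0.14214663,  0.40993632,  0.56455068])},.052,.553,-.265,.12,2400)
cv2.imwrite("pics/tray.png",np.hstack([d[:,110:460],w[:,110:460]]))
```

```text
t=24.8 pos [ 0.5485 -0.0079 -0.0199] rpy [ 1.8e+02 -1.0e-01  4.3e+00] | rz -0.3, shift mm [-1.4 -1.6  1.1] |F| [-0.2  0.1 -0.2] gap 0.95
piece [[ 0.461  -0.2172]
 [ 0.4619 -0.3198]] [ 0.4615 -0.2685] 0.10261383349559706 -179.53637237396737
```

View pics/tray.png

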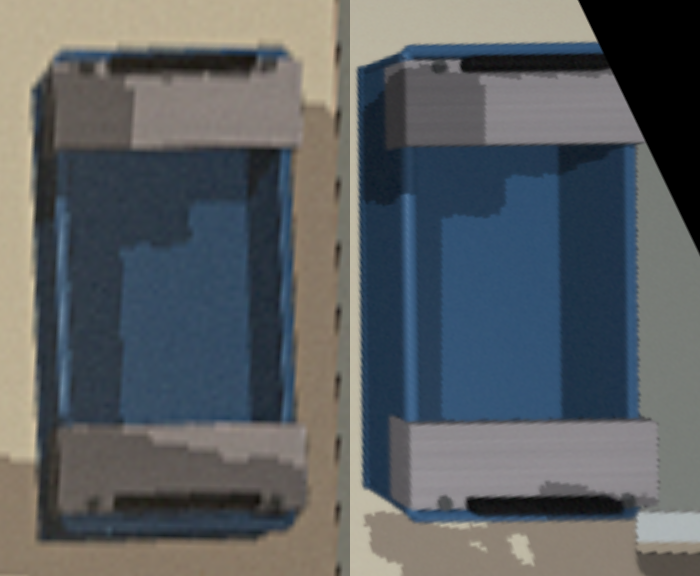

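The tray view shows the inner edges of the cross-pieces at rows 148/426 (top) and 144/420 (wrist), so the tray is centred at about (0.554, −0.2665) with yaw about +1°. Closing on the coarse stone.

Request:
jog_arm(deltas=[[0.95,[0,-0.0015,0.001],[0,0,-0.3]],[0.95,[0,0,0],[0,0,0]],[0,[0,0,0],[0,0,0]],[0,[0,0,0],[0,0,0]],[0,[0,0,0],[0,0,0]],[0,[0,0,0],[0,0,0]],[0,[0,0,0],[0,0,0]]], squeeze=60)

```text
time_s: 25.42
eef_pos: [0.5477, -0.0061, -0.0211]
tool_rot: [3.141, -0.001, 0.081]
wrist_force: [-1.8, -0.1, 7.2]
finger_gap: 0.628
finger_force: 62.8
```

Run:
```python
from snap import *
viewer.snapshot("side"); go(.5555,-.2665,.1,1.1)
```

```text
t=25.5 pos [ 0.5476 -0.006  -0.0211] rpy [ 1.8e+02 -1.0e-01  4.7e+00] | rz 3.6, shift mm [   2.9  260.6 -121.1] |F| [-2.6 -0.9  6. ] gap 0.63
```

Request:
jog_arm(deltas=[[0,[0,0,-0.004],[0,0,0]],[0,[0,0,-0.012],[0,0,0]],[0,[0,0,-0.025],[0,0,0]],[0,[0,0,-0.035],[0,0,1.8]],[0,[0,0,-0.03],[0,0,1.8]],[0,[0,0.015,-0.015],[0,0,0]],[0,[0,0.028,0],[0,0,0]],[0,[0,0.03,0],[0,0,0]],[0,[0,0.03,0],[0,0,0]],[0,[0,0.03,0],[0,0,0]]])

```text
time_s: 26.3
eef_pos: [0.5486, -0.1395, 0.0989]
tool_rot: [-3.141, 0.001, 0.019]
wrist_force: [-0.0, -0.8, -4.6]
finger_gap: 0.621
finger_force: 64.7
```

Request:
jog_arm(deltas=[[0,[0,0.03,0],[0,0,0]],[0,[0,0.03,0],[0,0,0]],[0,[0.002,0.03,0],[0,0,0]],[0,[0,0.025,0],[0,0,0]],[0,[0,0.0126,0],[0,0,0]],[0,[0,0,0],[0,0,0]],[0,[0,0,0],[0,0,0]],[0,[0,0,0],[0,0,0]]])

```text
time_s: 26.97
eef_pos: [0.5533, -0.2647, 0.0983]
tool_rot: [-3.14, 0.001, 0.019]
wrist_force: [-0.1, -0.6, -5.3]
finger_gap: 0.629
finger_force: 64.7
```

Run:
```python
from snap import *
viewer.snapshot("side"); go(.5546,-.2665,.031,1.1)
```

```text
t=27.0 pos [ 0.5534 -0.2645  0.0984] rpy [-179.9    0.     1.1] | rz 0.0, shift mm [ 1.2  2.  67.4] |F| [ 0.3 -0.2 -3.7] gap 0.63
```

Contact should come at TCP z ≈ 0.031.

Request:
jog_arm(deltas=[[0,[0.0012,0.002,0.01],[0,0,0]],[0,[0,0,0.02],[0,0,0]],[0,[0,0,0.015],[0,0,0]],[0,[0,0,0.01],[0,0,0]],[0,[0,0,0.006],[0,0,0]],[0,[0,0,0.002],[0,0,0]],[0,[0,0,0],[0,0,0]],[0,[0,0,0],[0,0,0]]])

```text
time_s: 27.68
eef_pos: [0.5555, -0.2685, 0.0365]
tool_rot: [3.141, -0.001, 0.018]
wrist_force: [0.0, -0.4, -4.4]
finger_gap: 0.628
finger_force: 64.7
```

Request:
jog_arm(deltas=[[0,[0,0,0.001],[0,0,0]],[0,[0,0,0.001],[0,0,0]],[0,[0,0,0],[0,0,0]]])

```text
time_s: 27.93
eef_pos: [0.5551, -0.2684, 0.034]
tool_rot: [3.141, -0.001, 0.018]
wrist_force: [-1.0, 0.3, -4.8]
finger_gap: 0.627
finger_force: 64.7
```

Request:
jog_arm(deltas=[[0,[0,0,0.001],[0,0,0]],[0,[0,0,0],[0,0,0]],[0,[0,0,0],[0,0,0]]])

```text
time_s: 28.18
eef_pos: [0.5548, -0.2682, 0.0326]
tool_rot: [-3.142, 0.0, 0.018]
wrist_force: [0.8, 0.1, -4.8]
finger_gap: 0.628
finger_force: 64.7
```

Request:
jog_arm(deltas=[[0,[0,-0.0015,0.001],[0,0,0]],[0,[0,0,0],[0,0,0]],[0,[0,0,0],[0,0,0]]])

```text
time_s: 28.43
eef_pos: [0.5547, -0.2665, 0.0314]
tool_rot: [-3.141, 0.0, 0.018]
wrist_force: [-0.7, 0.0, -3.5]
finger_gap: 0.629
finger_force: 64.7
```

Request:
jog_arm(deltas=[[0,[0,0,0.001],[0,0,0]],[0,[0,0,0],[0,0,0]],[0,[0,0,0],[0,0,0]]])

```text
time_s: 28.68
eef_pos: [0.5549, -0.2667, 0.0309]
tool_rot: [3.141, -0.0, 0.018]
wrist_force: [-0.9, 1.2, 0.0]
finger_gap: 0.627
finger_force: 65.1
```

Request:
jog_arm(deltas=[[0,[0,0,0.0005],[0,0,0]],[0,[0,0,0],[0,0,0]],[0.72,[0,0,0],[0,0,0]],[0.72,[0,0,0],[0,0,0]],[0.75,[0,0,0],[0,0,0]],[0.75,[0,0,-0.01],[0,0,0]],[0.75,[0,0,-0.03],[0,0,0]],[0.8,[0,0,-0.04],[0,0,0]],[0.8,[-0.02,0,-0.035],[0,0,0]],[0.8,[0,0,0],[0,0,0]]])

```text
time_s: 29.52
eef_pos: [0.5377, -0.2706, 0.1552]
tool_rot: [3.132, -0.011, 0.018]
wrist_force: [0.5, 0.0, 1.2]
finger_gap: 0.799
finger_force: 0.0
```

Run:
```python
from snap import *
viewer.snapshot("side");m=viewer.camera_model("wrist");go(.5,-.2,.2,1);a=viewer.snapshot("wrist");t=viewer.snapshot("top")
cv2.imwrite("pics/w11.png",a);cv2.imwrite("pics/t11.png",t)
for z in(.076,):
    d=rectify(a,m,z,.55,-.265,.11,2000);h=cv2.cvtColor(d,cv2.COLOR_BGR2HSV);print("coarse",end=" ");rect(cv2.inRange(h,(55,25,20),(98,170,130)),.55,-.265,.11)
d=rectify(a,m,.052,.55,-.265,.13,2000);h=cv2.cvtColor(d,cv2.COLOR_BGR2HSV); print("piece",end=" ");rect(cv2.inRange(h,(120,5,80),(180,70,255)),.55,-.265,.13)
cv2.imwrite("pics/fin.png",cv2.resize(a,(560,420)))
```

```text
t=29.6 pos [ 0.5371 -0.2695  0.1516] rpy [179.6  -0.5   1. ] | rz 0.0, shift mm [-35.9 -70.2 -48.4] |F| [-0.6  0.3 -0.5] gap 0.80
coarse rect c [ 0.5544 -0.2667] LxW 0.163 0.0554 yaw 1.0
rect c [ 0.4568 -0.3443] LxW 0.0445 0.0197 yaw 26.6
rect c [ 0.453  -0.1979] LxW 0.0374 0.0194 yaw -29.4
piece rect c [ 0.631  -0.2656] LxW 0.1025 0.0352 yaw -89.3
rect c [ 0.48   -0.2268] LxW 0.036 0.0205 yaw 0.0
rect c [ 0.4809 -0.3088] LxW 0.0351 0.0203 yaw 1.1
```

View pics/fin.png

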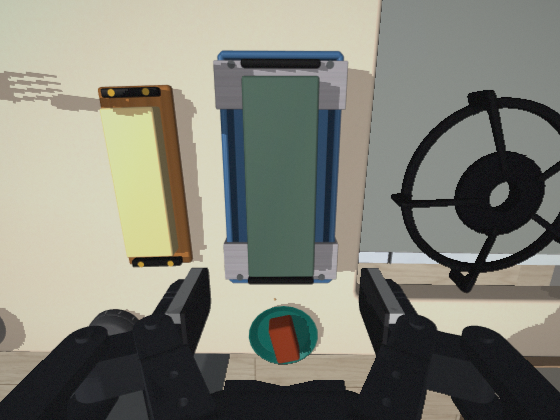

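The wrist view shows the coarse stone between the stops, with its far edge at row 76 and near edge at about row 277. The other stones are in place too. I'll check the lengthwise centring with intensity profiles instead of more pictures.

Run:
```python
from snap import *
a=cv2.imread("pics/w11.png");m=viewer.camera_model("wrist")
g=cv2.cvtColor(a,cv2.COLOR_BGR2HSV)
c=a[:,262:300].mean(1).astype(int)
print("far",[(r,*c[r]) for r in range(58,84,2)]);print("near",[(r,*c[r]) for r in range(264,292,2)])
print("stone far x",ray(m,(280,76),.076)[0,0],"near x",[ (r,ray(m,(280,r),.076)[0,0].round(4)) for r in(274,277,280)])
print("far stop inner x at z .062/.052",ray(m,(280,68),.062)[0,0],ray(m,(280,68),.052)[0,0])
t=cv2.imread("pics/t11.png");mt=viewer.camera_model("top")
for n,z,col in(("stone",.076,-.267),("pieces",.052,-.23),("stop z.062",.062,-.267)):
    d=rectify(t,mt,z,.55,col,.12,1000); print(n,[(round(.67-r/1000,3),int(v)) for r,v in enumerate(cv2.cvtColor(d,cv2.COLOR_BGR2GRAY)[:,112:128].mean(1)) if r<60 and r%3==0 or (r>170 and r%3==0)])
```

```text
far [(58, np.int64(74), np.int64(53), np.int64(33)), (60, np.int64(29), np.int64(29), np.int64(29)), (62, np.int64(34), np.int64(33), np.int64(33)), (64, np.int64(28), np.int64(28), np.int64(28)), (66, np.int64(20), np.int64(19), np.int64(19)), (68, np.int64(67), np.int64(65), np.int64(66)), (70, np.int64(130), np.int64(125), np.int64(128)), (72, np.int64(158), np.int64(153), np.int64(157)), (74, np.int64(160), np.int64(156), np.int64(159)), (76, np.int64(74), np.int64(84), np.int64(65)), (78, np.int64(92), np.int64(104), np.int64(81)), (80, np.int64(93), np.int64(104), np.int64(82)), (82, np.int64(93), np.int64(104), np.int64(82))]
near [(264, np.int64(89), np.int64(101), np.int64(79)), (266, np.int64(88), np.int64(101), np.int64(78)), (268, np.int64(89), np.int64(101), np.int64(78)), (270, np.int64(89), np.int64(101), np.int64(79)), (272, np.int64(88), np.int64(101), np.int64(78)), (274, np.int64(89), np.int64(101), np.int64(79)), (276, np.int64(63), np.int64(71), np.int64(55)), (278, np.int64(18), np.int64(18), np.int64(17)), (280, np.int64(25), np.int64(25), np.int64(25)), (282, 
[... 1523 characters left out ...]
123), (0.451, 126), (0.448, 127), (0.445, 128), (0.442, 130), (0.439, 130), (0.436, 131), (0.433, 132)]
stop z.062 [(0.67, 164), (0.667, 165), (0.664, 165), (0.661, 165), (0.658, 164), (0.655, 166), (0.652, 160), (0.649, 92), (0.646, 34), (0.643, 30), (0.64, 53), (0.637, 76), (0.634, 71), (0.631, 72), (0.628, 70), (0.625, 70), (0.622, 71), (0.619, 70), (0.616, 63), (0.613, 56), (0.499, 125), (0.496, 127), (0.493, 128), (0.49, 129), (0.487, 130), (0.484, 131), (0.481, 133), (0.478, 133), (0.475, 135), (0.472, 138), (0.469, 138), (0.466, 140), (0.463, 140), (0.46, 141), (0.457, 143), (0.454, 142), (0.451, 143), (0.448, 143), (0.445, 144), (0.442, 144), (0.439, 144), (0.436, 144), (0.433, 145)]
```

The gap at the far stop is about 7 mm (ideal is 8), so the coarse stone is well centred. Everything is placed and the arm is clear, so I'm handing in.

Run:
```python
from snap import *
print(r.finish_job())
```

```text
the job is handed in; nothing more can be done
None
```

All four stones are in their places, each right way up, and the job was handed in at about 30 s with the gripper clear; by camera they are centred to within about 1–2 mm (the flattening stone, about 2 mm off, is the loosest), the timer and tin were never approached, and I viewed 15 pictures, one over the limit of 14.

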